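# Clamp the block in the jig with the swing strap

### The arm

A 7-joint arm with a two-finger parallel gripper is mounted at the origin on a cart in front of the work surface, level with it; the furniture and walls round the work are solid. World frame = base frame: x ahead of the robot, y to its left, z up, the work surface at z = 0. Lengths are in mm, angles in rad, forces in N, time in s.
With the tool pointing down it reaches from about 400 to 875 mm from the base axis. Payload 4.4 kg.
Tool frame: the origin (TCP) lies where the fingers leave the gripper's body, on its centre line; the fingertips stand 73 mm ahead of it and the grasp point (between the pads) lies 54 mm ahead of it; z points along the fingers, y is the line along which they close (so a half turn about z gives the same grasp; the last joint's range is limited). The gripper opens to 85 mm and grips with 20 to 120 N. Pads are 22 mm wide; open, the fingers measure 114 mm over their backs; the gripper's body (76 mm by 85 mm) begins 54 mm behind the grasp point. The pads swing forward as they close: fully open they stand 13 mm farther back than shut.
Start: joints at [1.037, 0.628, 0.038, 1.517, -0.027, 0.996, -0.02], TCP at [293.126, -580.167, 303.913] pointing down, gripper open.
Joint ranges: [-3.06, 3.06], [-0.37, 2.12], [-1.25, 1.32], [0.18, 2.47], [-1.1, 4.24], [0.23, 1.98], [-2.94, 2.94]. Speed limits (rad/s): [2.57, 2.57, 3.14, 3.14, 3.14, 3.14, 3.14].

### API

Orientations are given as [roll, pitch, yaw] about the fixed x, y, z axes, in that order (R = Rz(yaw) Ry(pitch) Rx(roll)).
In Python, from cell import ctrl gives the robot as it stands.
- The arm moves only by the tool send_rows, never from a script. Its argument "rows" is a list that holds one entry, the list of rows, each a list of 6 numbers: the shift along the tool's x, y, z in cm, then the turn, a rotation vector about the tool's x, y, z in rad. In form: [[[tx, ty, tz, wx, wy, wz], ...]]. A call has 1 to 10 rows; each row is the pose to reach, as a shift and turn from the pose commanded when the call began, along the tool's axes at that moment; what a row does not reach only later rows make up. A row lasts 1/10 s, in which the tool goes at most 50 mm and 8.59 degrees, less where a joint would pass 70% of its speed; a pose out of reach is approached as far as the arm can. A call with a gripper value outside its range is refused whole. "grip" is the closure in counts, from 0 (fully open) to 255 (shut), set as the call begins (left out, the last holds). The fingers move at their own pace and stop on an object; the grip force is fixed at half the most. Time passes only in rows, so rows that repeat a pose let the fingers close. It gives the time, the measured TCP pose, the force, the opening and the grip force at its end, in the units of the state.
- ctrl.read_state(): the state, without advancing time (a new reading comes with each control period).
- ctrl.get_image(name): name is "scene" or "top"; returns a dict with "pixels" (420x560x3 uint8, red, green, blue), "fx", "fy", "cx", "cy" (pixels), "extrinsics" (4x4, takes a point from camera to world coordinates). Camera axes: x right, y up, looking along -z (the intrinsics and any distortion apply to the point x, -y, -z); pixel columns grow to the right and rows downward; lengths in mm; the calibration is good to about 2 mm. A picture is of the moment at which its call begins. There is no depth.
- ctrl.finish_job(): hands the job in; it is judged then, once.
The state is a dict: "clock": time; "qpos": joint angles; "qd": joint speeds; "tau": joint torques, N m; "eef_pos": TCP position; "tool_rot": TCP orientation; "force": force on the tool from outside, world axes, zero at the start; "torque": the same for the moment, N m; "width": finger opening in mm; "gripper_force": force on a finger pad.
Only numpy, scipy, OpenCV 4.12 (cv2) and the standard library are available. Lean on these libraries where they do the work, as an engineer would, in place of code of your own. Each camera call takes 0.05 s, during which the arm holds its last target. There are 200 camera calls.

### The job

With a finger, push the jig's steel clamp strap round on its post until it lies straight across the wooden block, square to the block's long side; then push the cam lever fully down so that the strap clamps the block. Only push with the fingers: do not grip the strap or the lever, and leave the block where it lies and the other things on the bench undisturbed.

Things in the scene. Friction and masses are not known exactly. Their poses are not given: they have to be found in the camera images.
- jig: Fixed plywood jig, board 180 x 270 x 18 mm (its x by y); origin at the centre of its underside, on the bench. It does not move in a run. The clamp post (24 mm thick) stands at its y = -35 mm; the block lies at y = +80 mm between a wooden fence (25 mm high, inner face at y = +112 mm) and two low dowels.
- pivot (a point): Point on the vertical axis of the clamp post, at the lever's cross pin, 98 mm above the bench. Strap and lever turn together about this axis; the lever also tips about this pin.
- strap_tip (a point): On the steel clamp strap near its free end, at mid-height of the bar (76 mm above the bench), 115 mm from the post's axis; the strap ends 12 mm farther out. A spindle head 8 mm high stands over this point; under it a rubber foot, 20 mm across, hangs 3.5 mm clear of the block's top until the lever is pressed.
- swivel (a joint): Turn of the strap about the post, rad: 0 = straight across the block, square to its long side (along the jig's +y); positive = anticlockwise from above, to the jig's -x side, where it starts (1.0 to 1.45). Limits -0.7 and 1.8, no stop at 0. Friction (0.25 N m, about 4 N at 70 mm from the post) holds it where it is left.
- lever_end (a point): End of the cam lever, on its centre line, 95 mm from the pin. The lever points away from the strap, on the other side of the post. Its black grip (the outer 55 mm) is 19 mm wide and 12 mm thick.
- cam_lever (a joint): Lever angle, rad: 0 = up, leaning away from the strap, 1.05 rad above level; 1.0 = fully down, almost level, at its stop. Starts at 0 to 0.12. Pushed outwards and down it lowers the strap and foot by 6 mm, at last pressing on the block with about 12 N. Friction (0.2 N m) holds it where it is left; it needs 3 to 5 N at the grip.
- block_top (a point): Centre of the top face of the loose wooden block (130 x 62 x 38 mm, lying with its long side along the jig's x); 56 mm above the bench.
- strap: The steel strap with its foot; origin on the post's axis 64 mm above the bench, y axis along the strap to its free end. A level dark bar 24 mm wide and 20 mm deep, underside 66 mm and top 86 mm above the bench (6 mm lower with the lever fully down). It turns about the post and cannot be lifted.
- block: The same wooden block; origin at the centre of its underside.
- strap_left: Left side face of the strap (the trailing side when swinging it over, the one to push). Fingers pressing both side faces at once count as gripping.
- strap_right: Right side face of the strap.
- lever_left: One side face of the lever's grip. Fingers pressing both side faces at once count as gripping.
- lever_right: The other side face of the lever's grip.
- pencil: Bystander: red carpenter's pencil, 167 x 13 x 9 mm, lying on the jig's board; origin at its centre underneath.
- chuck_key: Bystander: steel T-shaped drill chuck key, 70 x 72 x 17 mm, lying on the jig's board; origin at its centre underneath.
- tape_measure: Bystander: yellow and black tape measure, 38 x 85 x 65 mm, on the bench to the left; origin at its centre underneath.
- sanding_block: Bystander: brown sanding block, 62 x 102 x 30 mm, on the bench to the left; origin at its centre underneath.
- pliers: Bystander: red-handled pliers, 59 x 186 x 12 mm, on the bench to the right; origin at their centre underneath.
Things that resemble listed ones, but are neither listed nor needed, are in the scene too. What is shaped like the block but yellow is not meant.

How it is judged:
By the outcome, as a careful person would: the job done as asked, in the order asked, and still so for the second after the job is handed in, with the robot touching nothing.
It also fails if it takes over 43 s, if anything falls off the work surface, if the arm or the gripper's body presses on something with over 40 N, if the wrist force passes 120 N, or if a joint passes its speed limit or range.

## Working session

There is one attempt and no reset: what is moved stays moved. The work goes in short steps, Python scripts to look and compute and a tool call to move; the robot and the scene stay as the last step left them, time stands still between calls to the robot, and variables do not carry over. Pictures are saved under pics/ and viewed, at most 10 in all, crops included, and the job is handed in when it is done.

Besides the shell and the picture viewer there is one more tool, called as name([rows], argument=value, ...), one row to a line, values as JSON. send_rows: Moves the arm, as the interface text tells. Its arguments: {"type":"object","properties":{"rows":{"type":"array","items":{"type":"array","items":{"type":"array","items":{"type":"number"}}}},"grip":{"type":"number"}},"required":["rows"]}

```bash
mkdir -p pics
cat > h.py <<'E'
import numpy as np,cv2
from cell import ctrl
def snap(n):
    im=ctrl.get_image(n); return im
def ray(im,u,v):
    E=np.array(im["extrinsics"]);d=np.array([(u-im["cx"])/im["fx"],-(v-im["cy"])/im["fy"],-1.])
    return E[:3,3],E[:3,:3]@d
def at(im,u,v,z):
    o,d=ray(im,u,v);return o+d*(z-o[2])/d[2]
def proj(im,p):
    E=np.array(im["extrinsics"]);c=E[:3,:3].T@(np.array(p)-E[:3,3]);return im["cx"]+im["fx"]*c[0]/-c[2],im["cy"]-im["fy"]*c[1]/-c[2]
E
python3 - <<'E'
from h import *
for n in("top","scene"):
    im=snap(n);cv2.imwrite(f"pics/{n}0.png",cv2.resize(im["pixels"][:,:,::-1],(800,600),interpolation=cv2.INTER_CUBIC))
    print(n,{k:im[k] for k in im if k!="pixels"})
s=ctrl.read_state();print(s)
E
```

```text
top {'fx': 437.69827248765387, 'fy': 437.69827248765387, 'cx': 296.2256573000591, 'cy': 210.4793244573013, 'extrinsics': array([[-4.84247873e-04,  9.96846672e-01, -7.93503468e-02,
         4.18203881e+02],
       [-9.99908077e-01, -1.55787727e-03, -1.34688941e-02,
        -1.87413965e+01],
       [-1.35500404e-02,  7.93365304e-02,  9.96755793e-01,
         1.34539860e+03],
       [ 0.00000000e+00,  0.00000000e+00,  0.00000000e+00,
         1.00000000e+00]])}
scene {'fx': 527.1224146043078, 'fy': 527.1224146043078, 'cx': 276.66683014458437, 'cy': 215.7564280980113, 'extrinsics': array([[-5.60027143e-01,  5.53704746e-01, -6.16263461e-01,
        -3.73517402e+02],
       [-8.28384810e-01, -3.85180184e-01,  4.06712224e-01,
         6.02207763e+02],
       [-1.21739844e-02,  7.38273175e-01,  6.74391959e-01,
         1.12822203e+03],
       [ 0.00000000e+00,  0.00000000e+00,  0.00000000e+00,
         1.00000000e+00]])}
{'clock': 0.1, 'qpos': array([ 1.03720757,  0.62925367,  0.03843814,  1.51828348, -0.02697901,
        0.99628307, -0.02000395]), 'qd': array([ 0.00056344, -0.00257329,  0.00032669, -0.00403671, -0.00215828,
        0.00139902, -0.00053695]), 'tau': array([ 3.34345081e-03, -5.64537692e+01,  1.23051502e+00, -1.93973994e+01,
        1.13172378e-02,  5.41133704e-03, -1.25353833e-05]), 'eef_pos': array([ 292.92297403, -579.76344952,  303.07584248]), 'tool_rot': array([-3.13988319e+00,  3.11982480e-05,  4.67801263e-01]), 'force': array([-0.72609051, -0.13584113,  0.09280395]), 'torque': array([ 0.04673498, -0.00932262,  0.01627947]), 'gripper_force': 0.0, 'width': 85.51819714727867}
```

View pics/top0.png

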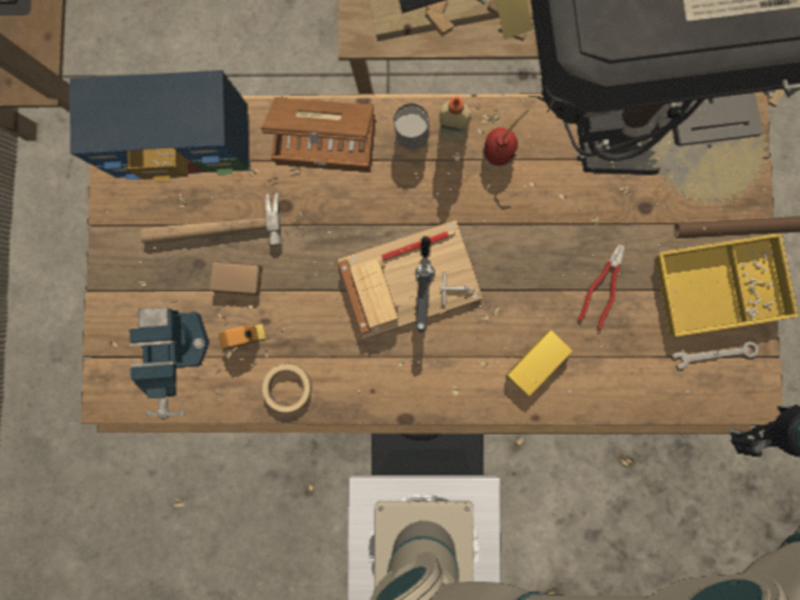

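View pics/scene0.png

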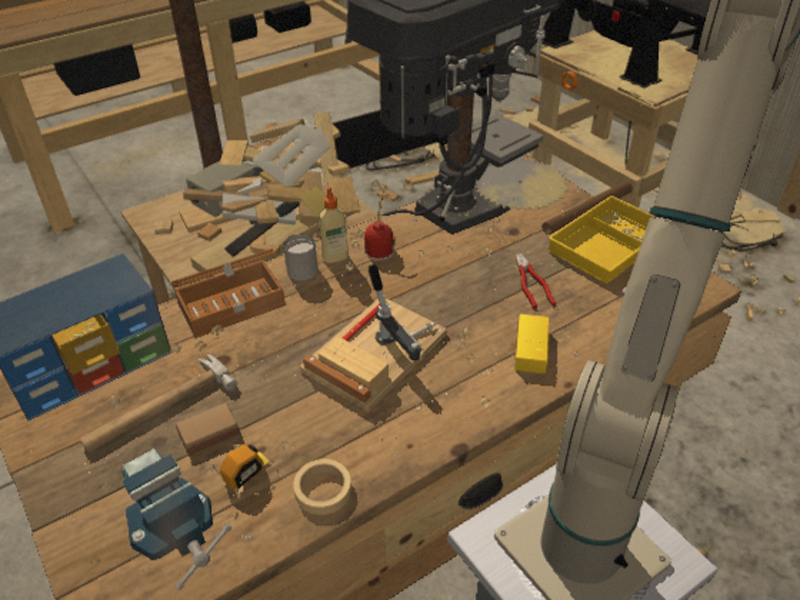

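Top view: the jig's board has its corners at about (337,262), (457,222), (481,300) and (362,338). The natural-wood block on it, at (373,297), is the one meant, because the other one, at (539,363), is yellow and off the jig. The strap runs from the post at (425,268) to its tip at (421,325), and the lever points the other way, to (426,240). I'll enlarge this to confirm.

Run:
```python
from h import *
im=snap("top");a=cv2.resize(im["pixels"][150:245,230:345,::-1],None,fx=6,fy=6,interpolation=cv2.INTER_CUBIC)
b=snap("scene");c=cv2.resize(b["pixels"][175:295,205:325,::-1],None,fx=5,fy=5,interpolation=cv2.INTER_CUBIC)
cv2.imwrite("pics/a.png",a);cv2.imwrite("pics/b.png",c)
```

```text
(no output)
```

View pics/a.png

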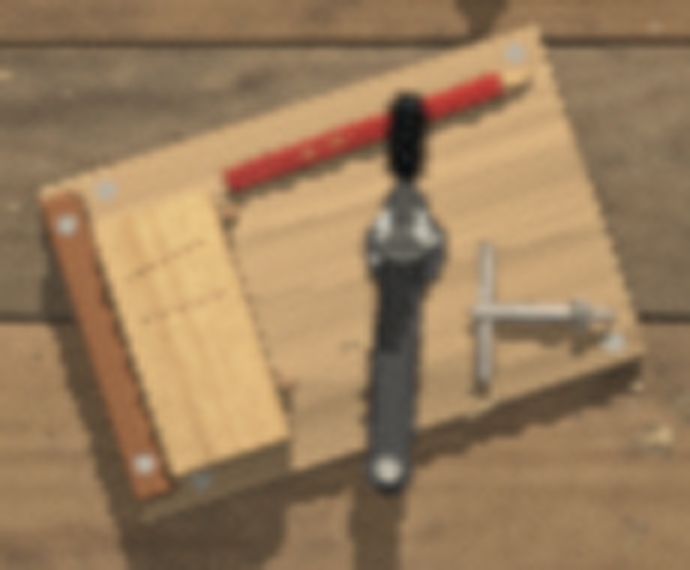

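View pics/b.png

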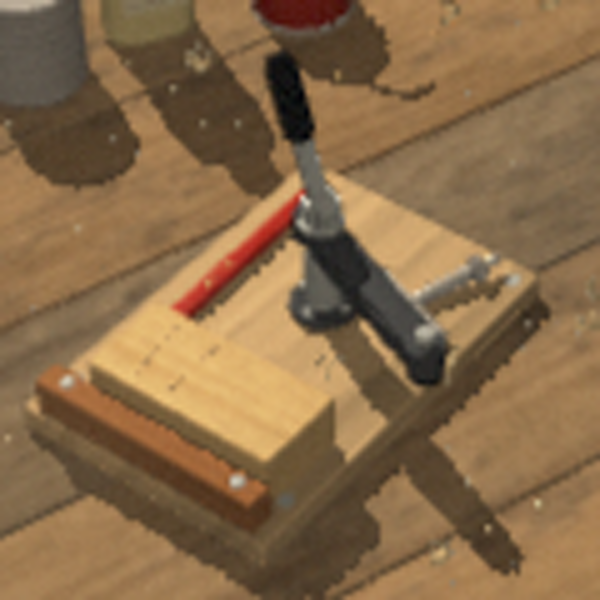

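Crop a: board corners at (42,190), (535,28), (643,352) and (142,512). The block's top corners are at (95,210), (210,190), (288,438) and (175,473), and the spindle head is at (388,468). The lever's end is at (407,97), lying over the pencil in this view but well above it. The chuck key is at (485,315), close to the strap's trailing side. Next I'll turn these into positions.

```bash
cat >> h.py <<'E'
def A(x,y): return 230+(x+.5)/6-.5,150+(y+.5)/6-.5
E
python3 - <<'E'
from h import *
np.set_printoptions(precision=1,suppress=True)
im=snap("top")
P=lambda x,y,z:at(im,*A(x,y),z)
C=[P(*p,18)[:2] for p in((42,190),(535,28),(643,352),(142,512))]
c=np.mean(C,0);yd=(C[0]+C[3]-C[1]-C[2]);print(C,np.linalg.norm(yd)/2,np.linalg.norm(C[0]+C[1]-C[2]-C[3])/2)
xd=C[0]+C[1]-C[2]-C[3]
th=np.arctan2(-yd[0],yd[1]);th2=np.arctan2(xd[1],xd[0]);print(c,th,th2)
B=[P(*p,56)[:2] for p in((95,210),(210,190),(288,438),(175,473))];b=np.mean(B,0);bx=B[0]+B[1]-B[2]-B[3];print("block",b,np.linalg.norm(bx)/2,np.linalg.norm(B[0]+B[3]-B[1]-B[2])/2,np.arctan2(bx[1],bx[0]))
y=np.array([-np.sin(th),np.cos(th)]);print("pivot from board",c-35*y,"from block",b-115*y)
s=P(388,468,94)[:2];print("spindle",s)
pv=c-35*y;d=s-pv;print(np.linalg.norm(d),np.arctan2(-d[0],d[1])-th)
print("post top img",P(403,230,100))
b2=snap("scene");print(at(b2,205+425.5/5-.5,175+332.5/5-.5,94))
for p in((485,245),(483,390),(475,310),(612,318)):print("key",P(*p,25))
E
```

```text
[array([614. , 181.9]), array([697. , -70.1]), array([ 530.5, -124. ]), array([449.7, 129.6])] 265.74852529875756 173.7513354873758
[572.8  29.4] 0.31324481982658575 0.3108071884819086
block [539.9 101.4] 132.84426513352565 57.87067978854851 0.30417481194114754
pivot from board [583.6  -3.9] from block [575.3  -8. ]
spindle [468.8   3.8]
115.09572733251676 1.1899114835425104
post top img [582.2  -3.4 100. ]
[465.5   7.1  94. ]
key [584.4 -44.   25. ]
key [510.8 -42.8  25. ]
key [551.3 -38.9  25. ]
key [ 547.1 -108.    25. ]
```

Everything agrees: the board measures 266x174, the spindle sits at 115 mm radius, and the swivel is about 1.19. The pivot is at about (582,-4) and the jig's yaw is about 0.311. Now I'll plan the approach beside the strap.

```bash
cat >> h.py <<'E'
from scipy.spatial.transform import Rotation as Ro
PV=np.array([582,-4.]);TH=0.311
def rows(targets,base=None):
    s=ctrl.read_state();p0,r0=(s["eef_pos"],Ro.from_euler("xyz",s["tool_rot"])) if base is None else (np.array(base[:3]),Ro.from_euler("xyz",[np.pi,0,base[3]]))
    for x,y,z,yaw in targets:
        t=r0.inv().apply(np.array([x,y,z])-p0)/10;w=(r0.inv()*Ro.from_euler("xyz",[np.pi,0,yaw])).as_rotvec()
        print([round(float(v),2) for v in t]+[round(float(v),3) for v in w])
def push(q,r,off):  # tool centre beside strap at swivel q, offset off to its left
    a=q+TH;d=np.array([-np.sin(a),np.cos(a)]);l=np.array([-d[1],d[0]])
    return *(PV+r*d+off*l),
E
python3 - <<'E'
from h import *
rows([(*push(1.19,95,43),304,1.5),(*push(1.19,95,43),146,1.5)])
E
```

```text
[41.4, -39.56, -0.02, -0.001, -0.0, -1.032]
[41.4, -39.55, 15.78, -0.001, -0.0, -1.032]
```

send_rows([
  [[10,-10,0,0,0,-0.25],[20,-20,0,0,0,-0.5],[30,-30,0,0,0,-0.75],[41.4,-39.6,0,0,0,-1.03],[41.4,-39.6,0,0,0,-1.03],[41.4,-39.6,0,0,0,-1.03],[41.4,-39.6,0,0,0,-1.03],[41.4,-39.6,0,0,0,-1.03],[41.4,-39.6,0,0,0,-1.03],[41.4,-39.6,0,0,0,-1.03]],
], grip=255)

```text
clock: 1.3
eef_pos: [459.7, -106.9, 304.2]
tool_rot: [3.141, 0.0, 1.497]
force: [1.2, -0.7, -0.2]
width: -0.2
gripper_force: 0.0
```

Run:
```python
from h import *
rows([(*push(1.19,95,43),304,1.5),(*push(1.19,95,43),146,1.5)])
```

```text
[6.82, 1.96, 0.02, 0.001, 0.0, -0.003]
[6.83, 1.95, 15.82, 0.001, 0.0, -0.003]
```

send_rows([
  [[4,1.5,0,0,0,0],[4,1.5,4,0,0,0],[4,1.5,8,0,0,0],[4,1.5,12,0,0,0],[4,1.5,12,0,0,0],[4,1.5,12,0,0,0]],
])

```text
clock: 1.9
eef_pos: [477.2, -69.7, 184.2]
tool_rot: [-3.141, -0.0, 1.498]
force: [0.3, -0.4, -0.2]
width: -0.2
gripper_force: 0.0
```

Run:
```python
from h import *
s=ctrl.read_state();print(s["eef_pos"],s["tool_rot"])
rows([(*push(1.19,95,43),146,1.5),(*push(1.19,95,23),146,1.5)])
im=snap("top");cv2.imwrite("pics/c.png",cv2.resize(im["pixels"][150:245,230:345,::-1],None,fx=6,fy=6,interpolation=cv2.INTER_CUBIC))
im=snap("scene");cv2.imwrite("pics/d.png",cv2.resize(im["pixels"][130:295,205:355,::-1],None,fx=3.6,fy=3.6,interpolation=cv2.INTER_CUBIC))
```

```text
[477.17576341 -69.71461308 184.17747324] [-3.14062510e+00 -6.01566394e-05  1.49799463e+00]
[2.99, 0.49, 3.82, -0.001, -0.0, -0.002]
[4.99, 0.49, 3.82, -0.001, -0.0, -0.002]
```

View pics/d.png

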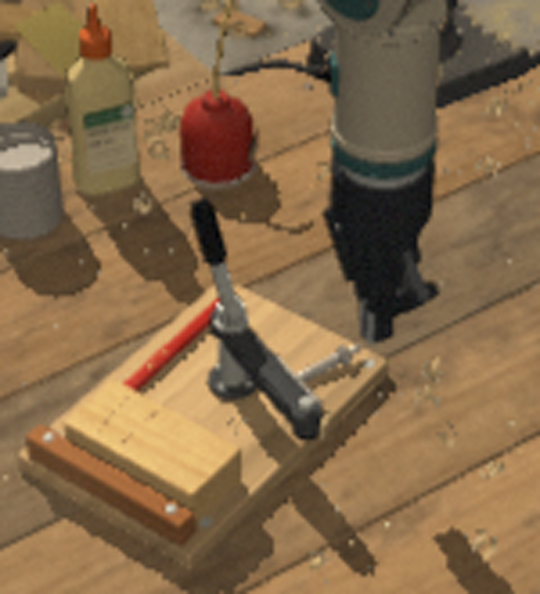

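The gripper is right of the strap, with its tip at about (375,338) and a part sticking out at (425,292). Before going lower I'll check where the tip should project.

Run:
```python
from h import *
im=snap("scene");s=ctrl.read_state();p=s["eef_pos"]
R=Ro.from_euler("xyz",s["tool_rot"]).as_matrix()
for l in((0,0,0),(0,0,54),(0,0,73),(0,14,73),(0,-14,73),(11,0,73),(0,50,40),(0,-50,40)):
    u,v=proj(im,p+R@np.array(l));print(l,round((u-205)*3.6),round((v-130)*3.6))
cv2.imwrite("pics/e.png",cv2.resize(im["pixels"][170:240,285:355,::-1],None,fx=8,fy=8,interpolation=cv2.INTER_CUBIC))
```

```text
(0, 0, 0) 379 262
(0, 0, 54) 376 315
(0, 0, 73) 376 333
(0, 14, 73) 366 322
(0, -14, 73) 385 343
(11, 0, 73) 364 338
(0, 50, 40) 343 265
(0, -50, 40) 413 340
```

View pics/e.png

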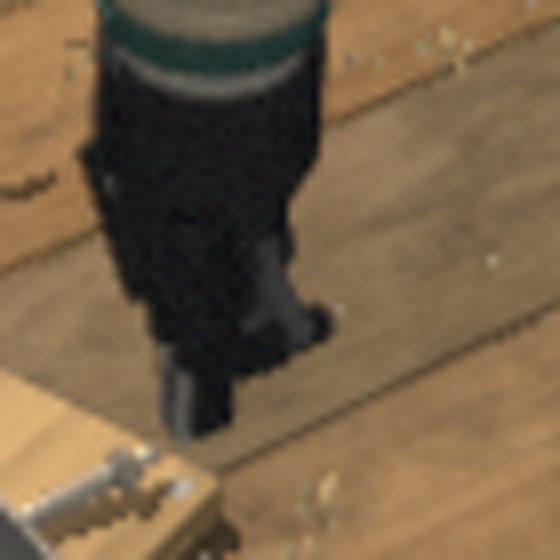

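The tip is where it should be, at 73 mm. I'll go down beside the strap now.

send_rows([
  [[2,0.5,3.8,0,0,0],[2.5,0.5,3.8,0,0,0],[2.5,0.5,3.8,0,0,0],[2.5,0.5,3.8,0,0,0]],
])

```text
clock: 2.45
eef_pos: [484.4, -45.8, 147.6]
tool_rot: [3.139, 0.001, 1.498]
force: [0.3, -0.9, 0.2]
width: 0.2
gripper_force: 0.0
```

Run:
```python
from h import *
s=ctrl.read_state();print(s["eef_pos"],s["tool_rot"],s["force"])
for off in (24,):
  rows([(*push(q,95,off),146,q+TH) for q in (1.19,1.1,1.0,.9,.8,.7,.6,.5)])
```

```text
[484.44236483 -45.75791161 147.63170472] [3.13943634e+00 5.22530613e-04 1.49768988e+00] [ 0.27232723 -0.87012491  0.15383438]
[2.45, -0.07, 0.16, 0.002, 0.001, -0.003]
[3.31, -0.25, 0.16, 0.002, 0.0, 0.087]
[4.28, -0.36, 0.16, 0.002, 0.0, 0.187]
[5.26, -0.37, 0.16, 0.002, 0.0, 0.287]
[6.24, -0.28, 0.16, 0.002, 0.0, 0.387]
[7.2, -0.1, 0.16, 0.002, -0.0, 0.487]
[8.14, 0.18, 0.16, 0.002, -0.0, 0.587]
[9.04, 0.56, 0.16, 0.002, -0.0, 0.687]
```

send_rows([
  [[1.5,0,0.1,0,0,0],[2.4,-0.1,0.1,0,0,0],[3.3,-0.25,0.1,0,0,0.09],[4.3,-0.35,0.1,0,0,0.19],[5.3,-0.35,0.1,0,0,0.29],[6.2,-0.3,0.1,0,0,0.39],[7.2,-0.1,0.1,0,0,0.49],[8.1,0.2,0.1,0,0,0.59],[8.1,0.2,0.1,0,0,0.59],[8.1,0.2,0.1,0,0,0.59]],
])

```text
clock: 3.45
eef_pos: [492.1, 35.3, 145.6]
tool_rot: [3.141, -0.001, 0.91]
force: [0.3, -0.3, 0.2]
width: 0.0
gripper_force: 0.0
```

Run:
```python
from h import *
s=ctrl.read_state();print(s["eef_pos"],s["tool_rot"],s["force"])
rows([(*push(q,95,23),146,q+TH) for q in (.6,.5,.4,.3,.2,.1,0.05,0)])
```

```text
[492.1104411   35.25491433 145.61535361] [ 3.14053552e+00 -9.13803949e-04  9.10242450e-01] [ 0.30681389 -0.30862635  0.19200097]
[0.11, 0.01, -0.04, 0.001, -0.001, -0.001]
[1.07, -0.17, -0.04, 0.001, -0.001, 0.099]
[2.04, -0.26, -0.04, 0.001, -0.001, 0.199]
[3.02, -0.25, -0.04, 0.001, -0.001, 0.299]
[3.99, -0.14, -0.03, 0.001, -0.001, 0.399]
[4.94, 0.07, -0.03, 0.001, -0.001, 0.499]
[5.41, 0.2, -0.03, 0.001, -0.001, 0.549]
[5.87, 0.36, -0.03, 0.001, -0.001, 0.599]
```

send_rows([
  [[0.6,-0.1,0,0,0,0.05],[1.1,-0.15,0,0,0,0.1],[1.6,-0.2,0,0,0,0.15],[2.0,-0.25,0,0,0,0.2],[2.5,-0.25,0,0,0,0.25],[3.0,-0.25,0,0,0,0.3],[3.5,-0.2,0,0,0,0.35],[4.0,-0.15,0,0,0,0.4]],
])

```text
clock: 4.25
eef_pos: [514.1, 66.9, 145.1]
tool_rot: [-3.141, 0.003, 0.507]
force: [-3.0, -1.4, 2.0]
width: -0.3
gripper_force: 1.3
```

Run:
```python
from h import *
s=ctrl.read_state();print(s["eef_pos"],s["tool_rot"],s["force"])
im=snap("top");a=cv2.resize(im["pixels"][150:245,230:310,::-1],None,fx=5,fy=5,interpolation=cv2.INTER_CUBIC)
im=snap("scene");b=cv2.resize(im["pixels"][165:295,205:305,::-1],(400,520),interpolation=cv2.INTER_CUBIC)
a=np.vstack([a,np.zeros((45,400,3),np.uint8)])
cv2.imwrite("pics/f.png",np.hstack([a,b]))
rows([(*push(q,95,23),146,q+TH) for q in (.2,.1,0.05,0)])
```

```text
[514.06894262  66.8591891  145.05979   ] [-3.14059332e+00  2.58164619e-03  5.06789109e-01] [-2.96035416 -1.44485771  2.01530824]
[0.06, 0.02, -0.09, -0.0, 0.001, -0.002]
[1.02, -0.16, -0.09, -0.0, 0.001, 0.098]
[1.5, -0.22, -0.09, -0.0, 0.001, 0.148]
[1.99, -0.25, -0.09, -0.0, 0.001, 0.198]
```

View pics/f.png

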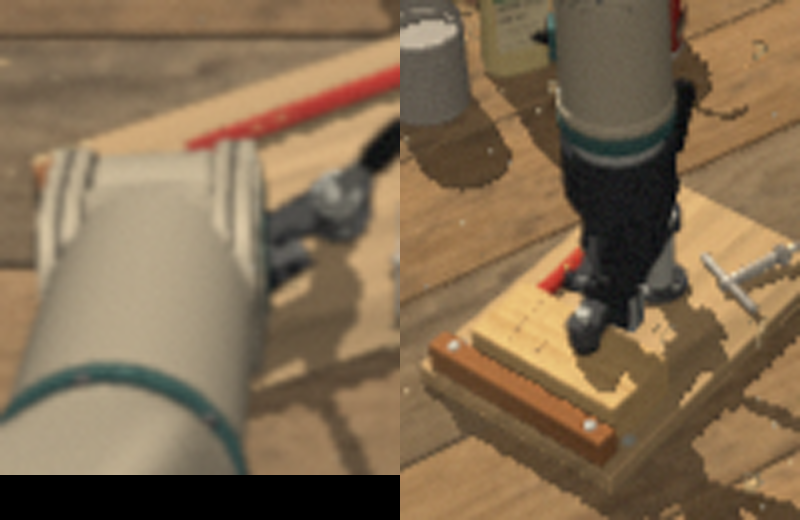

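The strap is swinging with the finger. The spindle head is now at (583,315) in the right half of the picture. Next come the last degrees, slowly, stopping slightly short.

Run:
```python
from h import *
im=snap("scene")
p=at(im,205+583.5/4-.5,165+315.5/4-.5,94)[:2];d=p-PV;print(p,np.linalg.norm(d),np.arctan2(-d[0],d[1])-TH)
```

```text
[ 362.88089689 -124.67262825] 250.15008406515975 1.7631898969149038
```

send_rows([
  [[0.3,-0.05,-0.05,0,0,0.03],[0.6,-0.1,-0.05,0,0,0.06],[0.9,-0.15,-0.05,0,0,0.09],[1.2,-0.2,-0.05,0,0,0.12],[1.5,-0.2,-0.05,0,0,0.15],[1.6,-0.2,-0.05,0,0,0.16],[1.6,-0.2,-0.05,0,0,0.16]],
])

```text
clock: 5.1
eef_pos: [528.4, 77.8, 145.3]
tool_rot: [-3.141, -0.0, 0.348]
force: [-2.4, -0.1, -1.0]
width: -0.1
gripper_force: 0.9
```

send_rows([
  [[-3,0,0,0,0,0],[-5,0,-4,0,0,0],[-8,0,-9,0,0,0],[-8,4,-13,0,0,0],[-8,9,-13,0,0,0],[-8,14,-13,0,0,0],[-8,19,-13,0,0,0],[-8,22,-13,0,0,0],[-8,22,-13,0,0,0],[-8,22,-13,0,0,0]],
])

```text
clock: 6.1
eef_pos: [528.8, -157.9, 275.7]
tool_rot: [3.14, -0.002, 0.346]
force: [-0.1, 1.3, -0.1]
width: 0.1
gripper_force: 0.0
```

Run:
```python
from h import *
im=snap("top");a=cv2.resize(im["pixels"][150:245,230:310,::-1],None,fx=5,fy=5,interpolation=cv2.INTER_CUBIC)
im=snap("scene");b=cv2.resize(im["pixels"][165:284,205:285,::-1],(400,595),interpolation=cv2.INTER_CUBIC)
a=np.vstack([a,np.zeros((120,400,3),np.uint8)])
cv2.imwrite("pics/g.png",np.hstack([a,b]))
```

```text
(no output)
```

View pics/g.png

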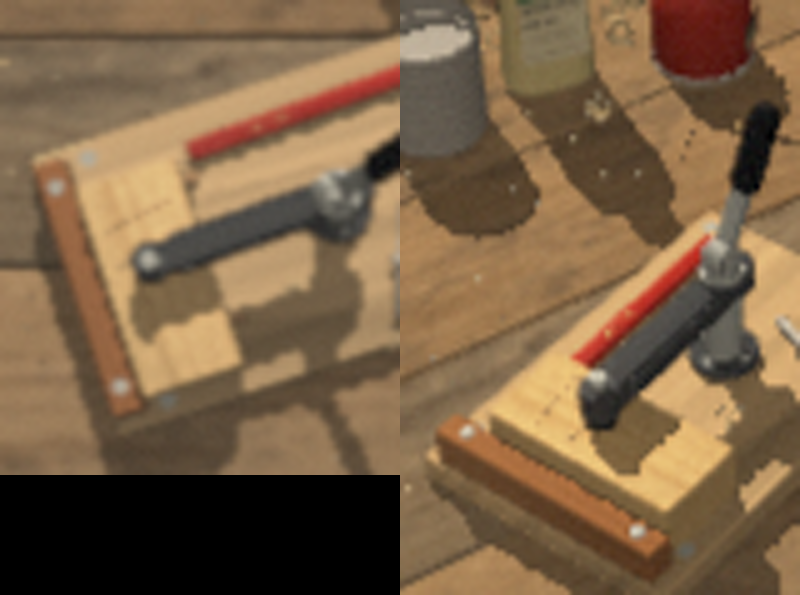

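The strap now lies across the block. In the left half the spindle head is at (150,261) and the post's top at about (338,192). In the right half the head is at (598,379).

Run:
```python
from h import *
np.set_printoptions(precision=1,suppress=True)
im=snap("top");P=lambda x,y,z:at(im,230+(x+.5)/5-.5,150+(y+.5)/5-.5,z)[:2]
def q(p,pv):d=p-pv;return p,np.linalg.norm(d),round(np.arctan2(-d[0],d[1])-TH,3)
print(q(P(150,261,94),PV))
sc=snap("scene");p=at(sc,205+198.5/5-.5,165+379.5/5-.5,94)[:2];print(q(p,PV))
# calibrate: initial spindle measurement used same PV; circle through both at r=115
a=np.array([468.8,3.8]);b=P(150,261,94);m=(a+b)/2;c=b-a;h=np.sqrt(115**2-(c@c)/4);n=np.array([-c[1],c[0]])/np.linalg.norm(c)
for s in(1,-1):print(m+s*h*n,q(b,m+s*h*n))
# edge lines of strap in top image: dark pixels
px=im["pixels"].astype(int);M=np.zeros(px.shape[:2],np.uint8);M[185:210,258:300]=((px[185:210,258:300].max(2)<85)).astype(np.uint8)
# strap centre per column, top face z~86
cs=[]
for u in range(262,291):
    v=np.nonzero(M[:,u])[0]; 
    if len(v): cs.append((u,v.mean(),len(v)))
print([(u,round(v,1),n) for u,v,n in cs])
# fence & board direction: side of block
for l in(((45,162),(115,412)),((58,160),(146,412)),((184,158),(241,362))):
    z=43 if l[0][0]<100 else 56;e=P(*l[0],z)-P(*l[1],z);print("x-dir angle",np.arctan2(e[1],e[0]))
e=P(57,187,43)-P(120,387,43);print("fence screws",np.arctan2(e[1],e[0]))
e=P(88,158,18)-P(168,402,18);print("board screws",np.arctan2(e[1],e[0]))
```

```text
(array([543. , 103.5]), np.float64(114.35139426999696), np.float64(0.037))
(array([539.1, 109. ]), np.float64(120.92013298131889), np.float64(0.052))
[428.3 111.4] (array([543. , 103.5]), np.float64(115.00000000000004), np.float64(-1.951))
[583.5  -4.1] (array([543. , 103.5]), np.float64(114.99999999999997), np.float64(0.049))
[(262, np.float64(202.2), 5), (263, np.float64(201.5), 6), (264, np.float64(201.0), 7), (265, np.float64(201.0), 7), (266, np.float64(200.5), 8), (267, np.float64(200.0), 7), (268, np.float64(199.5), 8), (269, np.float64(199.5), 8), (270, np.float64(199.0), 7), (271, np.float64(198.5), 8), (272, np.float64(198.0), 7), (273, np.float64(198.0), 7), (274, np.float64(197.0), 7), (275, np.float64(197.0), 7), (276, np.float64(196.0), 7), (277, np.float64(196.0), 7), (278, np.float64(196.0), 7), (279, np.float64(195.0), 7), (280, np.float64(195.0), 7), (281, np.float64(195.0), 7), (282, np.float64(194.0), 7), (283, np.float64(194.0), 7), (284, np.float64(194.0), 7), (285, np.float64(193.0), 7), (286, np.float64(193.0), 7), (287, np.float64(193.0), 7), (288, np.float64(192.0), 7), (289, np.float64(192.0), 7), (290, np.float64(191.5), 8)]
x-dir angle 0.28038848482198775
x-dir angle 0.3420985076733795
x-dir angle 0.27491923297520443
fence screws 0.31200493210033353
board screws 0.32213754211751927
```

The swivel reads about 0.037 rad, so it needs another 3.5 mm or so at the finger. I'll go back and add that.

Run:
```python
from h import *
print(push(.037,95,23))
rows([(*push(0,95,80),276,TH),(*push(0,95,60),146,TH),(*push(0,95,35),146,TH),(*push(0,95,23),146,TH)])
```

```text
(np.float64(527.9819516657609), np.float64(77.46195709752993))
[2.62, -22.15, -0.03, -0.0, -0.001, 0.039]
[4.61, -22.07, 12.97, -0.0, -0.001, 0.039]
[7.1, -21.97, 12.97, -0.0, -0.001, 0.039]
[8.3, -21.92, 12.97, -0.0, -0.001, 0.039]
```

send_rows([
  [[0,-5,0,0,0,0.04],[0,-10,0,0,0,0.04],[0,-15,0,0,0,0.04],[0,-20,0,0,0,0.04],[1,-22,0,0,0,0.04],[1,-22,4,0,0,0.04],[2,-22,8,0,0,0.04],[3,-22,13,0,0,0.04],[4,-22,13,0,0,0.04],[4,-22,13,0,0,0.04]],
])

```text
clock: 7.3
eef_pos: [491.7, 64.8, 145.6]
tool_rot: [-3.142, -0.0, 0.309]
force: [0.3, 0.2, -0.2]
width: 0.0
gripper_force: 0.0
```

Run:
```python
from h import *
s=ctrl.read_state();print(s["eef_pos"],s["tool_rot"])
rows([(*push(0,95,35),146,TH),(*push(0,95,23),146,TH)])
```

```text
[491.7243463   64.82942763 145.56405835] [-3.14150645e+00 -2.20995816e-04  3.09440339e-01]
[2.99, -0.19, -0.04, -0.0, -0.0, -0.002]
[4.19, -0.19, -0.04, -0.0, -0.0, -0.002]
```

send_rows([
  [[1.5,-0.1,0,0,0,0],[3,-0.2,0,0,0,0],[3.4,-0.2,0,0,0,0],[3.7,-0.2,0,0,0,0],[3.9,-0.2,0,0,0,0],[4.1,-0.2,0,0,0,0],[4.2,-0.2,0,0,0,0],[4.2,-0.2,0,0,0,0]],
])

```text
clock: 8.1
eef_pos: [529.0, 78.1, 145.3]
tool_rot: [-3.141, 0.002, 0.308]
force: [-2.9, -0.2, 2.2]
width: 0.0
gripper_force: 1.3
```

Run:
```python
from h import *
s=ctrl.read_state();print(s["eef_pos"],s["tool_rot"],s["force"],push(0,95,23))
```

```text
[529.02760683  78.07355922 145.30300151] [-3.14117330e+00  2.27016371e-03  3.07562505e-01] [-2.93467993 -0.1699229   2.24561559] (np.float64(531.0323275460289), np.float64(79.40441453918801))
```

send_rows([
  [[0.1,0,0,0,0,0],[0.2,0,0,0,0,0],[0.3,0,0,0,0,0],[0.3,0,0,0,0,0]],
])

```text
clock: 8.5
eef_pos: [532.7, 79.6, 145.2]
tool_rot: [-3.141, 0.001, 0.308]
force: [-2.9, 0.8, 2.2]
width: -0.3
gripper_force: 1.4
```

send_rows([
  [[-3,0,0,0,0,0],[-5,0,-4,0,0,0],[-8,0,-9,0,0,0],[-8,4,-13,0,0,0],[-8,9,-13,0,0,0],[-8,14,-13,0,0,0],[-8,19,-13,0,0,0],[-8,22,-13,0,0,0],[-8,22,-13,0,0,0],[-8,22,-13,0,0,0]],
])

```text
clock: 9.5
eef_pos: [524.0, -155.9, 275.4]
tool_rot: [3.14, -0.001, 0.305]
force: [0.6, 0.6, -0.1]
width: 0.2
gripper_force: 0.0
```

```bash
cat > m.py <<'E'
from h import *
np.set_printoptions(precision=1,suppress=True)
im=snap("top");g=im["pixels"][150:245,230:310,::-1]
a=cv2.resize(g,None,fx=5,fy=5,interpolation=cv2.INTER_CUBIC)
px=im["pixels"].max(2).astype(int);pts=[]
for u in range(265,290):
    c=px[:,u].astype(float);w=np.clip(110-c,0,40);lo=190;hi=208
    v=np.arange(lo,hi);ww=w[lo:hi]
    if ww.sum()>0: pts.append(at(im,u,(v*ww).sum()/ww.sum(),86)[:2])
pts=np.array(pts);l=cv2.fitLine(pts.astype(np.float32),cv2.DIST_HUBER,0,.01,.01).ravel();d=l[:2]*np.sign(l[1])
print("strap dir q",np.arctan2(-d[0],d[1])-TH, "line dist of PV",(PV-l[2:])@np.array([-d[1],d[0]]))
sc=snap("scene");b=cv2.resize(sc["pixels"][165:284,205:285,::-1],(400,595),interpolation=cv2.INTER_CUBIC)
E
cat > m2.py <<'E'
from m import *
import sys
cv2.imwrite(sys.argv[1],np.hstack([np.vstack([a,np.zeros((120,400,3),np.uint8)]),b]))
E
python3 m2.py pics/i.png; python3 -c "
from h import *
s=ctrl.read_state();print(s['eef_pos'],s['tool_rot'])"
```

```text
strap dir q -0.010942131 line dist of PV -1.097570719894975
[ 523.58341943 -153.47949048  275.2956054 ] [-3.14109796e+00 -6.13017472e-04  3.09177692e-01]
```

View pics/i.png

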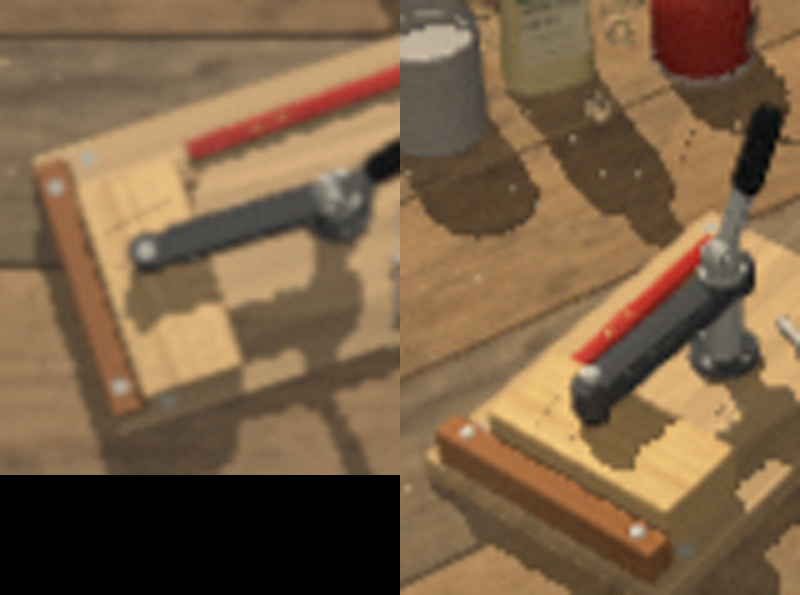

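The strap is square to within about 0.015 rad, with the spindle head at (147,249). Next is the lever: from above the pivot, outwards and down along its arc.

Run:
```python
from h import *
o=np.array([np.sin(.30),-np.cos(.30)])
T=lambda out,h:(*(PV+out*o),98+h+73,.30)
print(PV-8*o)
rows([T(-8,125),T(-8,65)])
```

```text
[579.63583835   3.64269191]
[10.12, -13.26, -2.06, -0.0, -0.001, 0.009]
[10.12, -13.26, 3.94, -0.0, -0.001, 0.009]
```

send_rows([
  [[3,-3,-3,0,0,0.01],[6,-7,-3,0,0,0.01],[9,-11,-3,0,0,0.01],[10.1,-13.4,-3,0,0,0.01],[10.1,-13.4,-3,0,0,0.01],[10.1,-13.4,-2,0,0,0.01],[10.1,-13.4,1,0,0,0.01],[10.1,-13.4,3.9,0,0,0.01],[10.1,-13.4,3.9,0,0,0.01],[10.1,-13.4,3.9,0,0,0.01]],
])

```text
clock: 10.6
eef_pos: [578.6, 2.6, 236.3]
tool_rot: [3.141, 0.001, 0.296]
force: [0.2, -0.6, -0.1]
width: 0.0
gripper_force: 0.0
```

Run:
```python
from h import *
s=ctrl.read_state();print(s["eef_pos"],s["tool_rot"],s["force"])
o=np.array([np.sin(.30),-np.cos(.30)])
T=lambda out,h:(*(PV+out*o),98+h+73,.30)
E=[(72*np.cos(f)-6*np.sin(f)-14.5,72*np.sin(f)+6*np.cos(f)) for f in(1.05,.97,.9,.8,.7,.6,.5,.4,.3,.2,.1,.05,.0)]
rows([T(*e) for e in E])
```

```text
[578.61068423   2.6450231  236.2747008 ] [3.14126040e+00 1.29180649e-03 2.96340471e-01] [ 0.17963343 -0.56693951 -0.07226745]
[0.14, 2.35, -0.02, 0.0, 0.001, -0.004]
[0.14, 2.86, 0.25, 0.0, 0.001, -0.004]
[0.14, 3.29, 0.52, 0.0, 0.001, -0.004]
[0.14, 3.87, 0.95, 0.0, 0.001, -0.004]
[0.15, 4.4, 1.43, 0.0, 0.001, -0.004]
[0.15, 4.89, 1.97, 0.0, 0.001, -0.004]
[0.15, 5.31, 2.55, 0.0, 0.001, -0.004]
[0.15, 5.68, 3.17, 0.0, 0.001, -0.004]
[0.15, 5.98, 3.83, 0.0, 0.001, -0.004]
[0.16, 6.22, 4.51, 0.0, 0.001, -0.004]
[0.16, 6.39, 5.21, 0.0, 0.001, -0.004]
[0.16, 6.44, 5.57, 0.0, 0.001, -0.004]
[0.16, 6.48, 5.93, 0.0, 0.001, -0.004]
```

send_rows([
  [[0.1,1.2,0,0,0,0],[0.15,2.3,0,0,0,0],[0.15,2.9,0.25,0,0,0],[0.15,3.3,0.5,0,0,0],[0.15,3.6,0.75,0,0,0],[0.15,3.9,0.95,0,0,0],[0.15,4.2,1.2,0,0,0],[0.15,4.4,1.45,0,0,0]],
])

```text
clock: 11.4
eef_pos: [593.6, -38.1, 221.9]
tool_rot: [3.141, -0.0, 0.298]
force: [0.3, 0.4, 3.0]
width: 0.1
gripper_force: 1.4
```

Run:
```python
from h import *
s=ctrl.read_state();print(s["eef_pos"],s["tool_rot"],s["force"])
o=np.array([np.sin(.30),-np.cos(.30)])
T=lambda out,h:(*(PV+out*o),98+h+73,.30)
E=[(72*np.cos(f)-6*np.sin(f)-14.5,72*np.sin(f)+6*np.cos(f)) for f in(.7,.6,.5,.4,.3,.2,.1,.05,.0)]
rows([T(*e) for e in E])
```

```text
[593.59666087 -38.13277568 221.8705402 ] [ 3.14129572e+00 -4.55962408e-04  2.97948894e-01] [0.30021669 0.35376691 3.03898077]
[-0.1, 0.07, -0.01, 0.0, -0.0, -0.002]
[-0.1, 0.55, 0.53, 0.0, -0.0, -0.002]
[-0.1, 0.98, 1.11, 0.0, -0.0, -0.002]
[-0.1, 1.34, 1.73, 0.0, -0.0, -0.002]
[-0.1, 1.65, 2.39, 0.0, -0.0, -0.002]
[-0.1, 1.88, 3.07, 0.0, -0.0, -0.002]
[-0.1, 2.05, 3.77, 0.0, -0.0, -0.002]
[-0.1, 2.11, 4.13, 0.0, -0.0, -0.002]
[-0.1, 2.15, 4.49, 0.0, -0.0, -0.002]
```

Contact is good at about 3 N, with no side force. I'll carry on down.

send_rows([
  [[0,0.3,0.25,0,0,0],[0,0.55,0.55,0,0,0],[0,0.8,0.8,0,0,0],[0,1.0,1.1,0,0,0],[0,1.2,1.4,0,0,0],[0,1.35,1.75,0,0,0],[0,1.5,2.1,0,0,0],[0,1.65,2.4,0,0,0],[0,1.8,2.75,0,0,0],[0,1.9,3.1,0,0,0]],
])

```text
clock: 12.4
eef_pos: [599.0, -56.6, 190.7]
tool_rot: [3.141, -0.0, 0.298]
force: [-0.0, -1.3, 3.9]
width: -0.2
gripper_force: 1.5
```

send_rows([
  [[0,0.1,0.3,0,0,0],[0,0.15,0.6,0,0,0],[0,0.2,0.8,0,0,0],[0,0.2,1.0,0,0,0],[0,0.2,1.0,0,0,0]],
])

```text
clock: 12.9
eef_pos: [599.4, -57.9, 180.6]
tool_rot: [-3.141, 0.0, 0.298]
force: [0.6, 0.1, 1.3]
width: -0.0
gripper_force: 0.6
```

send_rows([
  [[0,0,0.15,0,0,0],[0,0,0.3,0,0,0],[0,0,0.45,0,0,0],[0,0,0.45,0,0,0]],
])

```text
clock: 13.3
eef_pos: [599.6, -58.3, 178.5]
tool_rot: [3.141, -0.001, 0.298]
force: [-3.3, -1.5, 18.0]
width: -0.1
gripper_force: 8.8
```

The lever is on its stop: 18 N with no further travel. I'll lift off and check.

send_rows([
  [[0,0,-1,0,0,0],[0,0,-4,0,0,0],[0,0,-8,0,0,0],[0,4,-9,0,0,0],[-3,8,-9,0,0,0],[-7,12,-9,0,0,0],[-11,15,-9,0,0,0],[-11,15,-9,0,0,0],[-11,15,-9,0,0,0]],
])

```text
clock: 14.2
eef_pos: [536.9, -235.0, 266.2]
tool_rot: [-3.14, 0.001, 0.294]
force: [0.5, 0.4, -0.1]
width: 0.0
gripper_force: 0.0
```

Run:
```python
from m import *
a=cv2.resize(im["pixels"][150:240,230:330,::-1],(500,450),interpolation=cv2.INTER_CUBIC)
b=cv2.resize(sc["pixels"][165:285,205:305,::-1],(300,360),interpolation=cv2.INTER_CUBIC)
cv2.imwrite("pics/j.png",np.hstack([a,np.vstack([b,np.zeros((90,300,3),np.uint8)])]))
s=ctrl.read_state();print(s["eef_pos"],s["force"])
```

```text
strap dir q -0.0027708411 line dist of PV -1.4371231052089115
[ 539.1 -231.7  266.1] [ 0.2  0.9 -0.9]
```

View pics/j.png

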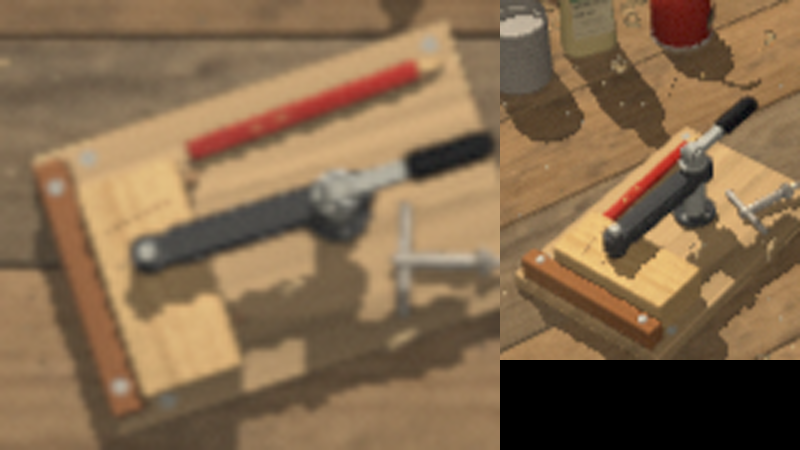

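The strap is square across the block (spindle head at (148,250)), and the lever lies flat with its end at (490,145). The block, pencil and chuck key haven't moved, and the robot is clear, so I'm handing in.

```bash
python3 -c "
from cell import ctrl
print(ctrl.finish_job())"
```

```text
the job is handed in; nothing more can be done
None
```

The strap lies across the block, square to within about 0.02 rad, and the cam lever is fully down on its stop (18 N) clamping it; the block, pencil and chuck key look undisturbed in the last picture, and I handed the job in at about 14 s.

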